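# Turn a stamped bracket over through the flip chute

### The arm

A 6-joint arm with a two-finger parallel gripper is mounted at the origin on a cart in front of the work surface, level with it; the furniture and walls round the work are solid. World frame = base frame: x ahead of the robot, y to its left, z up, the work surface at z = 0. Lengths are in m, angles in degrees, forces in N, time in s.
With the tool pointing down it reaches from about 0.375 to 0.9 m from the base axis. Payload 3.1 kg.
Tool frame: the origin (TCP) lies at the very end of the fingers, on their centre line; the grasp point (between the pads) lies ctrl.grasp_offset behind it (ctrl.grasp_offset is the distance from the TCP to the grasp point, in m); z points along the fingers, y is the line along which they close (so a half turn about z gives the same grasp; the last joint's range is limited). The gripper opens to 87 mm and grips with 3 to 60 N. Pads are 19 mm wide; open, the fingers measure 117 mm over their backs; the gripper's body (75 mm by 190 mm) begins 51 mm behind the grasp point.
Start: joints at [66.091, 30.224, 82.088, -0, 67.689, -10.227], TCP at [0.148, 0.607, 0.223] pointing down, gripper open.
Joint ranges: [-176.69, 176.69], [-43.24, 126.21], [12.49, 139.97], [-82, 262], [0, 151.66], [-163.58, 163.58]. Speed limits (degrees/s): [159.86, 159.86, 180, 180, 180, 180].

### API

Orientations are given as a 3x3 rotation matrix whose columns are the frame's x, y, z axes.
In Python, from workcell import ctrl, viewer, models gives the robot as it stands.
- The arm moves only by the shell command python3 -m inch 'ROWS' [FORCE]. ROWS is text: rows parted by semicolons, each of 7 numbers parted by spaces: the shift along the tool's x, y, z in cm, then the turn, a rotation vector about the tool's x, y, z in rad, then the closure, from -1 (fully open) to 1 (shut), so that 0 is half open. A call has 1 to 8 rows; each row is the pose to reach, as a shift and turn from the pose commanded when the call began, along the tool's axes at that moment; what a row does not reach only later rows make up. A row lasts 1/8 s, in which the tool goes at most 62.5 mm and 10.7 degrees, less where a joint would pass 70% of its speed; a pose out of reach is approached as far as the arm can. A call with a gripper value outside its range is refused whole. The fingers move at their own pace and stop on an object; FORCE is the grip in N (left out, the last holds). Time passes only in rows, so rows that repeat a pose let the fingers close. It gives the time, the measured TCP pose, the force, the opening and the grip force at its end, in the units of the state.
- ctrl.get_obs(): the state, without advancing time (a new reading comes with each control period).
- viewer.read_camera(name): name is "scene" or "side" or "wrist"; returns the picture (384x512x3 uint8, red, green, blue); there is no depth.
- viewer.camera_model(name): a dict with "fx", "fy", "cx", "cy" (pixels), "distortion" ([k1, k2, p1, p2, k3] as OpenCV has them; the pictures are not rectified), "R" (3x3) and "t" (3): a world point X has camera coordinates R X + t; the wrist camera has in their place "mount" (4x4, takes a point from camera to tool coordinates, whose origin is the TCP and whose axes are the flange's). Camera axes: x right, y down, z forward; pixel columns grow to the right and rows downward; lengths in m; the calibration is good to about 2 mm. A picture is of the moment at which its call begins: read the wrist's pose just before it. camera_model takes no time and is no camera call.
- ctrl.hand_in(): hands the job in; it is judged then, once.
Trained networks look in the newest picture that a camera, given by its name, has taken for a name from the list of things; names that differ only in an ending like _2 or _b are one class to them, and where a whole thing is asked for, a point or a joint stands for the part that bears it (a point fixed in the world has none). Each returns a list of dicts, best first, with "score" (0 to 1); they miss things now and then, are a little off and sometimes report something else, mostly with a low value. They report only what shows in the picture. A call takes as long as a camera call. They do not tell look-alikes from the thing itself.
- models.spot_in(camera, thing): "at" ([row, column] in pixels, amid what is visible of it).
The state is a dict: "time_s": time; "qpos": joint angles; "qd": joint speeds; "tau": joint torques, N m; "tool_pos": TCP position; "tcp_rot": TCP orientation; "wrist_force": force on the tool from outside, world axes, zero at the start; "ft_torque": the same for the moment, N m; "finger_gap": opening from 0.0 (shut) to 1.0 (fully open); "finger_force": force on a finger pad.
Only numpy, scipy, OpenCV 4.12 (cv2) and the standard library are available. Lean on these libraries where they do the work, as an engineer would, in place of code of your own. Each camera call takes 0.05 s, during which the arm holds its last target. There are 200 camera calls.

### The job

One of the two stamped brackets still lies with its flanges down. Pick it up and let it go on the sloping top of the flip chute, lengthways to the slope, so that it slides over the lip, turns over and comes to rest flat in the tray with its flanges up. Leave the bracket that already lies flanges up where it is.

Things in the scene. Friction and masses are not known exactly. Their poses are not given: they have to be found in the camera images.
- bracket_centre (a point): Centre (half-way up) of the bracket to turn over: loose U-shaped stamping of bare aluminium, 64 mm long (its x), 44 mm wide (its y), 12 mm high, 3 mm sheet, 90 g, two holes in the web. It starts on the worktop, left or right of the chute, web on top, the flanges along its long sides pointing down. z points up at the start, down once turned over. Grip it across the 44 mm, on the flanges.
- done_bracket_centre (a point): Centre of the other bracket, same make and size, on the other side of the chute. It lies flanges up already, its flat web on the worktop: leave it alone.
- chute: Flip chute, fixed, bare sheet steel, 130 mm wide, 290 long, 189 high. Origin below it on the worktop; x points along it away from the tray (away from the robot), z up. Top slope above; behind its lip a 74 mm gap to a back wall (x = 124 mm, 179 high); below, a bend and a 30 degree ramp lead back under the slope to the tray. It is slippery (friction 0.15): a bracket let go on top turns over by itself in 1 s.
- chute_top (a point): Middle of the top slope, on its surface, 168 mm above the worktop; axes level, as the chute's. The slope falls along +x at 29 degrees, from x = -37 mm (189 mm high) to the lip at x = +45 mm (143 mm high); 124 mm wide between rims 10 mm high. A bracket held level, its long side along x and its centre above this point, touches the slope's upper part when its centre is 24 mm above it.
- chute_tray (a point): Middle of the tray's floor, 8 mm above the worktop, at x = -112 mm in the chute's frame, same axes. The tray is 95 mm long (x), 124 mm wide inside, open above, with rims 22 mm high; its floor falls 4 degrees towards -x.
There are look-alikes about, which are no part of the job. Leave any yellow look-alike of the part that bears bracket_centre alone.

How it is judged (in metres and radians):
On the way, in this order (a step that is already met when the one before it is completed fails the run):
1. the bracket is brought over the chute's top slope (x of bracket_centre in the frame of chute between -0.045 and 0.05 m and y of bracket_centre in the frame of chute between -0.06 and 0.06 m and z of bracket_centre in the frame of chute above 0.14 m), for 0.05 s.
2. the bracket slides down the chute, below the lip (x of bracket_centre in the frame of chute between -0.02 and 0.125 m and y of bracket_centre in the frame of chute between -0.065 and 0.065 m and z of bracket_centre in the frame of chute between 0.01 and 0.115 m), for 0.02 s.
At the end, for the whole second after the job is handed in: The bracket rests in the chute's tray, its centre between the tray's rims and less than 25 mm above the worktop, turned over with its flanges up and lying flat to within 12 degrees; the other bracket is within 20 mm of where it was (x of bracket_centre in the frame of chute between -0.16 and -0.05 m and y of bracket_centre in the frame of chute between -0.065 and 0.065 m and z of bracket_centre in the frame of chute below 0.025 m and angle between bracket_centre's own z axis and vertical above 2.93 rad and linear speed of bracket below 0.02 m/s and distance of done_bracket_centre from where it was at the start of the episode below 0.02 m); the robot touches nothing.
It fails at once if the bracket that already lies flanges up is moved more than 20 mm or turned on its side (distance of done_bracket_centre from where it was at the start of the episode above 0.02 m or angle between done_bracket_centre's own z axis and vertical above 0.5 rad).
It also fails if it takes over 43 s, if anything falls off the work surface, if the arm or the gripper's body presses on something with over 40 N, if the wrist force passes 120 N, or if a joint passes its speed limit or range.

## Working session

There is one attempt and no reset: what is moved stays moved. The work goes in short steps, Python scripts to look and compute and a shell command to move; the robot and the scene stay as the last step left them, time stands still between calls to the robot, and variables do not carry over. Pictures are saved under pics/ and viewed, at most 10 in all, crops included, and the job is handed in when it is done.

```bash
mkdir -p pics
cat > h.py <<'E'
import numpy as np, cv2
from workcell import ctrl, viewer, models
def ray(name,rc,pose=None):
    m=viewer.camera_model(name)
    K=np.array([[m['fx'],0,m['cx']],[0,m['fy'],m['cy']],[0,0,1]])
    u=cv2.undistortPoints(np.array([[[rc[1],rc[0]]]],float),K,np.array(m['distortion'])).ravel()
    d=np.array([u[0],u[1],1.])
    if 'mount' in m and name=='wrist':
        p,R=pose; M=np.array(m['mount']); 
        o=R@M[:3,3]+p; return o,R@M[:3,:3]@d
    R=np.array(m['R']);t=np.array(m['t']); return -R.T@t,R.T@d
def at(name,rc,z,pose=None):
    o,d=ray(name,rc,pose); return o+d*(z-o[2])/d[2]
def pose():
    s=ctrl.get_obs(); return np.array(s['tool_pos']),np.array(s['tcp_rot'])
E
python3 - <<'E'
from h import *
p,R=pose(); print(p,R,ctrl.grasp_offset)
ims=[]
Z={'bracket_centre':.006,'done_bracket_centre':.006,'chute':.1,'chute_top':.168,'chute_tray':.008}
for n in ['scene','side','wrist']:
    im=viewer.read_camera(n); cv2.imwrite(f'pics/{n}0.png',im[...,::-1])
    for t,z in Z.items():
        for r in models.spot_in(n,t): print(n,t,r, at(n,r['at'],z,(p,R)).round(3))
E
```

```text
[0.14751913 0.60659394 0.22157769] [[-9.71614215e-01  2.36569328e-01 -8.77259886e-04]
 [ 2.36570641e-01  9.71612287e-01 -1.97388685e-03]
 [ 3.85395397e-04 -2.12539046e-03 -9.99997667e-01]] 0.0187
scene bracket_centre {'at': [180.6, 206.6], 'score': 0.75} [0.505 0.283 0.006]
scene bracket_centre {'at': [176.4, 168.7], 'score': 0.7} [0.424 0.395 0.006]
scene bracket_centre {'at': [195.8, 229.4], 'score': 0.55} [0.513 0.174 0.006]
scene done_bracket_centre {'at': [285.8, 340.0], 'score': 0.7} [ 0.504 -0.286  0.006]
scene chute {'at': [197.2, 286.1], 'score': 0.57} [ 0.577 -0.016  0.1  ]
scene chute_top {'at': [200.8, 286.5], 'score': 0.6} [ 0.522 -0.063  0.168]
scene chute_tray {'at': [200.2, 284.6], 'score': 0.88} [0.627 0.028 0.008]
side bracket_centre {'at': [328.9, 268.7], 'score': 0.95} [0.41  0.388 0.006]
side bracket_centre {'at': [282.8, 252.4], 'score': 0.76} [0.48  0.267 0.006]
side bracket_centre {'at': [253.8, 250.4], 'score': 0.67} [0.514 0.169 0.006]
side done_bracket_centre {'at': [175.1, 290.3], 'score': 0.71} [ 0.499 -0.264  0.006]
side done_bracket_centre {'at': [283.4, 252.0], 'score': 0.49} [0.48  0.27  0.006]
side chute {'at': [200.5, 233.0], 'score': 0.88} [0.587 0.079 0.1  ]
side chute_top {'at': [198.4, 233.4], 'score': 0.78} [0.553 0.17  0.168]
side chute_tray {'at': [197.5, 234.6], 'score': 0.92} [ 0.637 -0.074  0.008]
```

View pics/scene0.png

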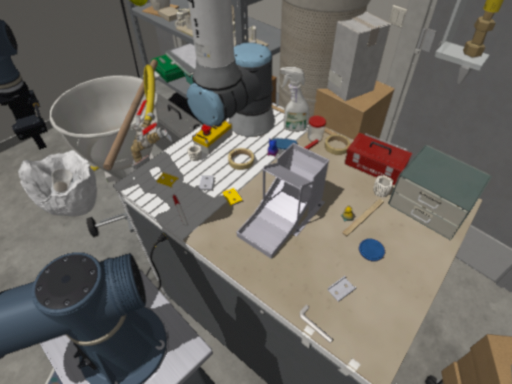

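View pics/side0.png

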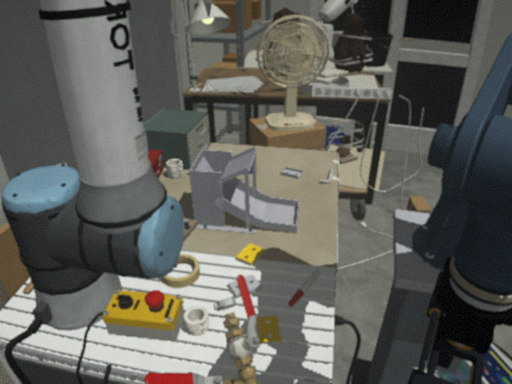

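The scene shows the chute with its tray at (265,235), and a grey bracket at (207,182) with yellow look-alikes at (168,180) and (232,196). The done bracket is at (342,288). In the side view the chute is at (235,200) and the grey bracket is near (252,283), partly hidden. I'll zoom in next.

Run:
```python
from h import *
a=cv2.imread('pics/scene0.png')[130:270,190:360]
b=cv2.imread('pics/side0.png')[140:310,170:320]
cv2.imwrite('pics/c1.png',cv2.resize(a,None,fx=4.5,fy=4.2,interpolation=cv2.INTER_CUBIC)[:600,:800])
cv2.imwrite('pics/c2.png',cv2.resize(b,None,fx=3.5,fy=3.5,interpolation=cv2.INTER_CUBIC))
```

```text
(no output)
```

View pics/c1.png

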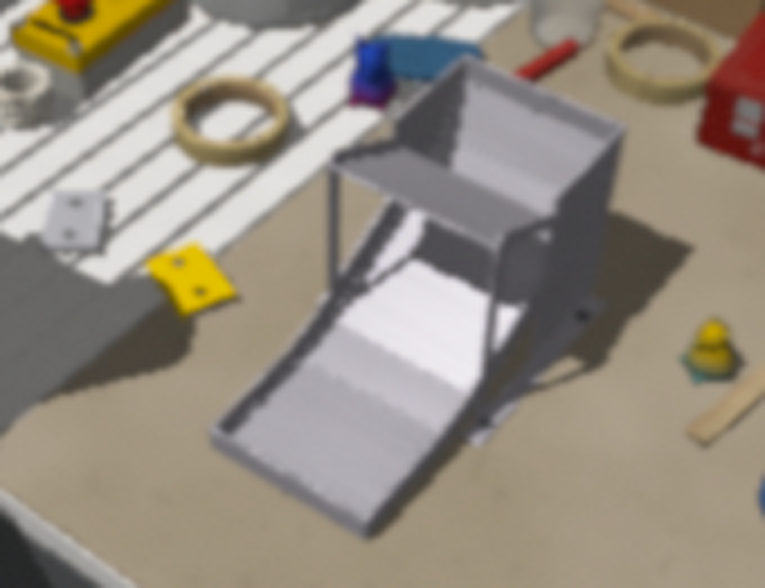

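View pics/c2.png

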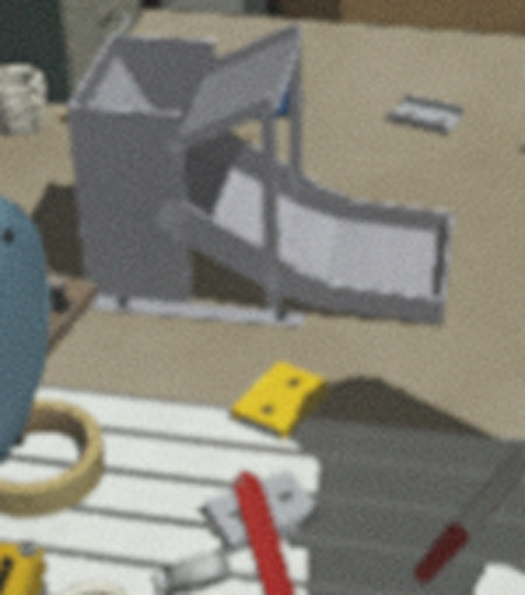

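The enlarged views show the grey bracket, web up with two holes, at scene ≈(207,182). A red stick in the side view seems only to occlude it. The chute corners are clear, so I'll fit its pose now.

Run:
```python
from h import *
from scipy.optimize import least_squares
def proj(n,X):
    m=viewer.camera_model(n);K=np.array([[m['fx'],0,m['cx']],[0,m['fy'],m['cy']],[0,0,1]])
    return cv2.projectPoints(np.array(X,float),cv2.Rodrigues(np.array(m['R']))[0],np.array(m['t'],float),K,np.array(m['distortion']))[0][:,0]
P=np.array([[-.037,.065,.195],[-.037,-.065,.195],[-.162,.065,.027],[-.162,-.065,.027],[.125,.065,.179],[.125,-.065,.179]])
s=np.array([[335,160],[500,240],[212,430],[368,525],[465,58],[622,130]])/[4.5,4.2]+[190,130]
d=np.array([[270,103],[297,30],[442,298],[447,212],[73,107],[120,38]])/3.5+[170,140]
def W(q): c,n=np.cos(q[2]),np.sin(q[2]); return P@np.array([[c,n,0],[-n,c,0],[0,0,1]])+[q[0],q[1],0]
f=lambda q:np.r_[(proj('scene',W(q))-s).ravel(),(proj('side',W(q))-d).ravel()]
r=least_squares(f,[.6,.03,0]); print(r.x[:2],np.degrees(r.x[2])); print(r.fun.reshape(-1,2).round(1).tolist())
for u,v in [(55,192),(105,192),(98,252),(42,245),(75,203),(69,235)]: print('br',at('scene',(v/4.2+130,u/4.5+190),.012).round(3))
for u,v in [(203,508),(292,470),(315,508),(230,545),(285,495),(232,522)]: print('bs',at('side',(v/3.5+140,u/3.5+170),.012).round(3))
```

```text
[ 0.59121164 -0.00347393] 7.436375313344917
[[-3.0, -0.4], [-1.1, 0.8], [-0.6, -1.4], [-0.2, -1.6], [-0.7, -1.4], [0.7, -1.4], [2.6, -2.6], [2.2, -3.0], [-0.6, -1.1], [0.6, -1.8], [-1.8, -2.1], [-2.3, -3.3]]
br [0.506 0.308 0.012]
br [0.533 0.28  0.012]
br [0.486 0.232 0.012]
br [0.461 0.268 0.012]
br [0.509 0.287 0.012]
br [0.482 0.262 0.012]
bs [0.53  0.296 0.012]
bs [0.484 0.245 0.012]
bs [0.459 0.276 0.012]
bs [0.503 0.322 0.012]
bs [0.482 0.27  0.012]
bs [0.508 0.303 0.012]
```

```bash
python3 -m inch '-5.2 -3 0 0 0 -0.133 -1;-10.4 -6 0 0 0 -0.266 -1;-15.6 -9 0 0 0 -0.4 -1;-20.7 -12 0 0 0 -0.53 -1;-26 -15 0 0 0 -0.67 -1;-31 -18 0 0 0 -0.8 -1;-36.3 -21 0 0 0 -0.93 -1;-41.4 -24.1 0 0 0 -1.065 -1' && python3 -m inch '0 0 0 0 0 0 -1;0 0 0 0 0 0 -1;0 0 0 0 0 0 -1'
python3 - <<'E'
from h import *
p,R=pose(); print(p,R)
im=viewer.read_camera('wrist'); cv2.imwrite('pics/w1.png',im[...,::-1])
for t,z in [('bracket_centre',.012),('chute_top',.168)]:
    for r in models.spot_in('wrist',t): print(t,r,at('wrist',r['at'],z,(p,R)).round(4))
E
```

```text
time_s: 1.9
tool_pos: [0.4946, 0.2737, 0.2228]
tcp_rot: [[-0.675, -0.738, 0.001], [-0.738, 0.675, 0.0], [-0.001, -0.0, -1.0]]
wrist_force: [0.3, 0.8, 0.6]
finger_gap: 1.001
finger_force: 0.0
time_s: 2.28
tool_pos: [0.4917, 0.2762, 0.2225]
tcp_rot: [[-0.677, -0.736, -0.001], [-0.736, 0.677, 0.0], [0.001, 0.001, -1.0]]
wrist_force: [-0.0, 0.4, 0.2]
finger_gap: 1.0
finger_force: 0.0
[0.49166924 0.27617915 0.22248369] [[-6.76615110e-01 -7.36336263e-01 -9.48974179e-04]
 [-7.36336622e-01  6.76615383e-01  4.36910107e-05]
 [ 6.09919252e-04  7.28326440e-04 -9.99999549e-01]]
bracket_centre {'at': [108.1, 179.8], 'score': 0.98} [0.5144 0.165  0.012 ]
bracket_centre {'at': [180.6, 356.0], 'score': 0.63} [0.411  0.3854 0.012 ]
bracket_centre {'at': [163.6, 257.3], 'score': 0.59} [0.4914 0.2804 0.012 ]
chute_top {'at': [62.7, 43.2], 'score': 0.69} [0.5273 0.1034 0.168 ]
```

View pics/w1.png

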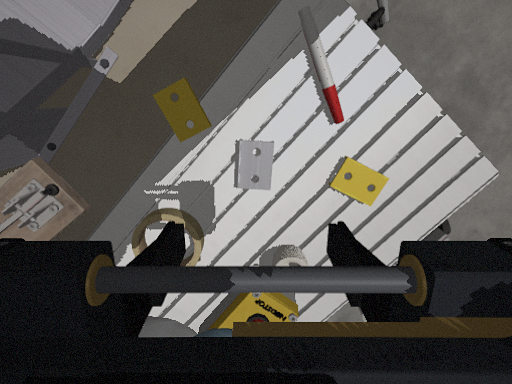

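The wrist view shows the grey bracket web-up at (256,165), holes at (256,152) and (255,178), long axis almost along tool x. I'll refine from its outline.

Run:
```python
from h import *
p,R=pose()
im=cv2.imread('pics/w1.png')
g=cv2.cvtColor(im,cv2.COLOR_BGR2GRAY)
# dark holes
for (r,c) in [(152,256),(178,255)]:
    w=g[r-8:r+9,c-8:c+9]; yy,xx=np.where(w<w.min()*.5+np.median(w)*.5); rc=(r-8+yy.mean(),c-8+xx.mean())
    X=at('wrist',rc,.012,(p,R)); print(np.round(rc,1),X.round(4), (R.T@(X-p)*100).round(2))
for rc in [(140,242),(140,274),(189,271),(188,236)]:
    X=at('wrist',rc,.012,(p,R)); print(rc,X.round(4),(R.T@(X-p)*100).round(2))
cv2.imwrite('pics/w1c.png',cv2.resize(im[125:205,215:295],None,fx=7,fy=7,interpolation=cv2.INTER_CUBIC))
```

```text
[151.5 257.5] [0.4811 0.269  0.012 ] [ 1.27  0.31 21.06]
[178.4 255. ] [0.5077 0.2931 0.012 ] [-2.310e+00 -2.000e-02  2.106e+01]
(140, 242) [0.4857 0.2448 0.012 ] [ 2.74 -1.66 21.06]
(140, 274) [0.4558 0.2722 0.012 ] [ 2.75  2.39 21.07]
(189, 271) [0.5019 0.3184 0.012 ] [-3.78  2.12 21.06]
(188, 236) [0.5354 0.2859 0.012 ] [-3.64 -2.54 21.06]
```

View pics/w1c.png

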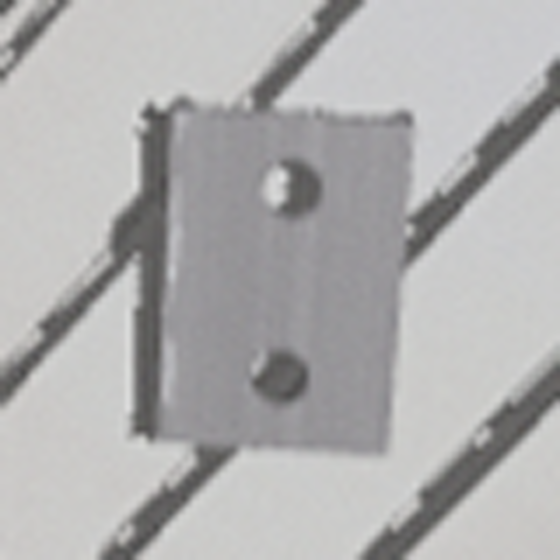

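```bash
python3 -m inch '-0.5 0.1 5 0 0 0.065 -1;-0.5 0.1 10 0 0 0.065 -1;-0.5 0.1 15 0 0 0.065 -1;-0.5 0.1 18 0 0 0.065 -1;-0.5 0.1 20 0 0 0.065 -1;-0.5 0.1 21 0 0 0.065 -1;-0.5 0.1 21.7 0 0 0.065 -1;-0.5 0.1 21.7 0 0 0.065 -1' && python3 -m inch '0 0 0 0 0 0 -1;0 0 0 0 0 0 -0.2;0 0 0 0 0 0 0.1;0 0 0 0 0 0 0.3;0 0 0 0 0 0 0.3;0 0 0 0 0 0 0.3' 20
```

```text
time_s: 3.42
tool_pos: [0.4958, 0.2798, 0.0057]
tcp_rot: [[-0.724, -0.69, 0.0], [-0.69, 0.724, 0.0], [-0.0, -0.0, -1.0]]
wrist_force: [0.2, -0.1, 0.3]
finger_gap: 1.001
finger_force: 0.0
time_s: 4.18
tool_pos: [0.4957, 0.2795, 0.0055]
tcp_rot: [[-0.724, -0.69, -0.0], [-0.69, 0.724, -0.0], [0.0, 0.0, -1.0]]
wrist_force: [0.3, 0.4, -0.0]
finger_gap: 0.521
finger_force: 0.0
```

```bash
python3 -m inch '0 0 0.2 0 0 0 0;0 0 0.2 0 0 0 0;0 0 0.2 0 0 0 0.4;0 0 0.2 0 0 0 1;0 0 0.2 0 0 0 1;0 0 0.2 0 0 0 1;0 0 0.2 0 0 0 1' 25 && python3 -m inch '0 0 -3 0 0 0 1;0 0 -8 0 0 0 1;0 0 -13 0 0 0 1;0 0 -18 0 0 0 1;0 0 -23 0 0 0 1;0 0 -28 0 0 0 1;0 0 -28 0 0 0 1;0 0 -28 0 0 0 1'
python3 - <<'E'
from h import *
p,R=pose(); print(p,R.round(3))
im=viewer.read_camera('wrist'); cv2.imwrite('pics/w2.png',im[...,::-1])
for t,z in [('bracket_centre',.29),('chute_top',.168),('chute_tray',.008)]:
    for r in models.spot_in('wrist',t): print(t,r,at('wrist',r['at'],z,(p,R)).round(4))
E
```

```text
time_s: 5.05
tool_pos: [0.4959, 0.2796, 0.0048]
tcp_rot: [[-0.724, -0.69, 0.001], [-0.69, 0.724, 0.0], [-0.001, -0.0, -1.0]]
wrist_force: [-2.8, -0.8, 8.9]
finger_gap: 0.499
finger_force: 25.0
time_s: 6.05
tool_pos: [0.4948, 0.2792, 0.2828]
tcp_rot: [[-0.724, -0.69, -0.002], [-0.69, 0.724, -0.001], [0.002, 0.001, -1.0]]
wrist_force: [-0.9, 0.0, -0.7]
finger_gap: 0.505
finger_force: 25.0
[0.49478838 0.27923867 0.28276919] [[-0.724 -0.69  -0.002]
 [-0.69   0.724 -0.001]
 [ 0.002  0.001 -1.   ]]
bracket_centre {'at': [160.4, 346.6], 'score': 0.91} [0.4245 0.2811 0.29  ]
bracket_centre {'at': [225.8, 255.7], 'score': 0.68} [0.4862 0.2723 0.29  ]
bracket_centre {'at': [109.4, 187.2], 'score': 0.64} [0.4632 0.202  0.29  ]
chute_top {'at': [72.6, 55.1], 'score': 0.84} [0.5423 0.0833 0.168 ]
chute_top {'at': [227.5, 257.4], 'score': 0.7} [0.5277 0.3144 0.168 ]
chute_tray {'at': [74.5, 55.1], 'score': 0.88} [0.6072 0.0048 0.008 ]
```

View pics/w2.png

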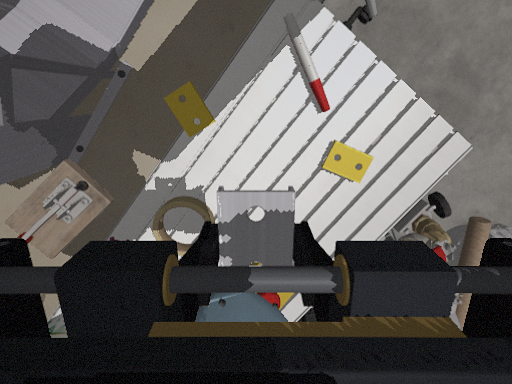

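The bracket is gripped symmetrically, with its front edge at row 190, cols 218–294. Next I swing it over the chute and turn it lengthways.

```bash
python3 -m inch '1.2 -4 -2 0 0 0.09 1;2.5 -8.5 -2 0 0 0.18 1;3.7 -13 -2 0 0 0.27 1;5 -17.5 -2 0 0 0.36 1;6.2 -22 -2 0 0 0.45 1;7.4 -26 -2 0 0 0.54 1;8.6 -30 -2 0 0 0.632 1;8.6 -30 -2 0 0 0.632 1' && python3 -m inch '0 0 0 0 0 0 1;0 0 0 0 0 0 1;0 0 0 0 0 0 1'
python3 - <<'E'
from h import *
p,R=pose(); print(p,R.round(3))
im=viewer.read_camera('wrist'); cv2.imwrite('pics/w3.png',cv2.resize(im[...,::-1],(800,600),interpolation=cv2.INTER_CUBIC))
E
```

```text
time_s: 7.25
tool_pos: [0.6413, -0.0001, 0.3016]
tcp_rot: [[-0.992, -0.125, -0.002], [-0.125, 0.992, -0.0], [0.002, -0.0, -1.0]]
wrist_force: [-1.1, 0.4, -0.7]
finger_gap: 0.5
finger_force: 25.0
time_s: 7.62
tool_pos: [0.64, 0.0042, 0.3036]
tcp_rot: [[-0.991, -0.131, -0.0], [-0.131, 0.991, 0.0], [0.0, 0.0, -1.0]]
wrist_force: [0.0, -0.2, 0.6]
finger_gap: 0.498
finger_force: 25.0
[0.63996317 0.00416948 0.30363618] [[-0.991 -0.131 -0.   ]
 [-0.131  0.991  0.   ]
 [ 0.     0.    -1.   ]]
```

View pics/w3.png

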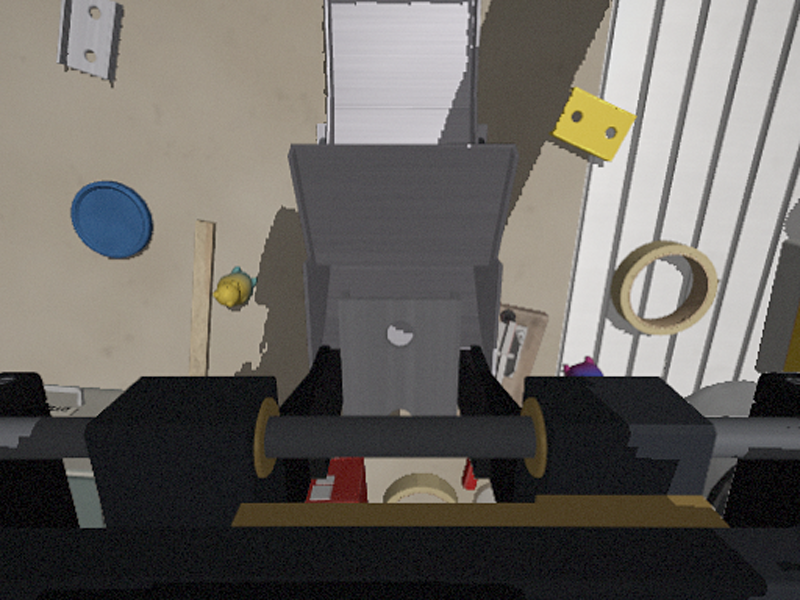

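The chute's ridge corners are at (290,146) and (516,146). The lip is at row ~263 and the bracket's front edge at row ~296, cols 340–461, well aligned.

Run:
```python
from h import *
p,R=pose(); k=.64
P={'ridgeR':(290,146,.199),'ridgeL':(516,146,.199),'lipR':(310,263,.148),'lipL':(500,262,.148),'ridgefloorR':(304,148,.19),'trayR':(330,10,.02),'trayL':(478,10,.02),'brR':(340,295,p[2]+.007),'brL':(461,297,p[2]+.007),'hole':(400,333,p[2]+.007)}
for n,(u,v,z) in P.items():
    X=at('wrist',(v*k,u*k),z,(p,R)); print(n,X.round(4),(R.T@(X-p)*100).round(2))
```

```text
ridgeR [ 0.5645 -0.0665  0.199 ] [ 8.4  -6.01 10.47]
ridgeL [0.5482 0.0574 0.199 ] [ 8.41  6.49 10.47]
lipR [ 0.6436 -0.0592  0.148 ] [ 0.47 -6.32 15.57]
lipL [0.6252 0.0747 0.148 ] [ 0.55  7.2  15.57]
ridgefloorR [ 0.5649 -0.0605  0.19  ] [ 8.3  -5.42 11.37]
trayR [ 0.4561 -0.0793  0.02  ] [19.33 -5.86 28.37]
trayL [0.4396 0.0452 0.02  ] [19.33  6.69 28.37]
brR [ 0.6092 -0.0208  0.3107] [ 3.38 -2.06 -0.7 ]
brL [0.6043 0.022  0.3107] [ 3.31  2.25 -0.7 ]
hole [0.6209 0.0022 0.3107] [ 1.92  0.08 -0.7 ]
```

```bash
python3 -m inch '2.5 0.2 0 0 0 0 1;4.6 0.25 0 0 0 0 1;4.6 0.25 4 0 0 0 1;4.6 0.25 7 0 0 0 1;4.6 0.25 9 0 0 0 1;4.6 0.25 10 0 0 0 1;4.6 0.25 10.5 0 0 0 1;4.6 0.25 10.5 0 0 0 1' && python3 -m inch '0 0 0.2 0 0 0 1;0 0 0.2 0 0 0 1;0 0 0.2 0 0 0 1'
python3 - <<'E'
from h import *
im=viewer.read_camera('wrist'); a=im[...,::-1]
b=viewer.read_camera('side')[...,::-1][120:270,150:350]
cv2.imwrite('pics/w4.png',np.hstack([cv2.resize(a,(400,300)),cv2.resize(b,(400,300),interpolation=cv2.INTER_CUBIC)]))
E
```

```text
time_s: 8.68
tool_pos: [0.5948, -0.0004, 0.199]
tcp_rot: [[-0.992, -0.129, 0.001], [-0.129, 0.992, -0.0], [-0.001, -0.0, -1.0]]
wrist_force: [-0.0, 0.1, -0.1]
finger_gap: 0.502
finger_force: 25.0
time_s: 9.05
tool_pos: [0.5946, -0.0005, 0.1969]
tcp_rot: [[-0.992, -0.129, 0.001], [-0.129, 0.992, -0.0], [-0.001, -0.0, -1.0]]
wrist_force: [1.1, 0.4, -1.1]
finger_gap: 0.503
finger_force: 25.0
```

View pics/w4.png

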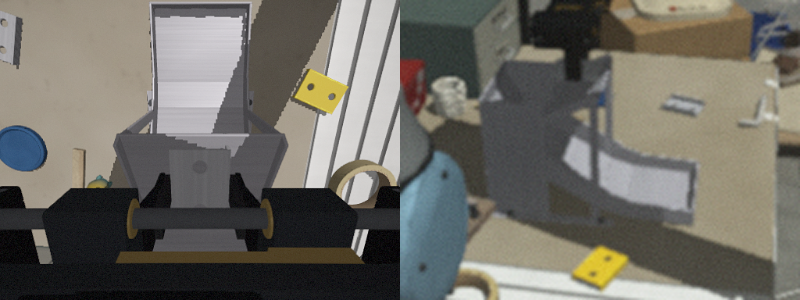

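The wrist view shows the bracket square and centred between the rims, its front just inside the ridge. The done bracket is untouched. I'll lower 3 mm and release.

```bash
python3 -m inch '0 0 0.3 0 0 0 1;0 0 0.3 0 0 0 1;0 0 0.3 0 0 0 -1;0 0 0.3 0 0 0 -1;0 0 0.3 0 0 0 -1;0 0 0.3 0 0 0 -1;0 0 0.3 0 0 0 -1;0 0 0.3 0 0 0 -1' && python3 -m inch '0 0 -4 0 0 0 -1;0 0 -8 0 0 0 -1;0 0 -12 0 0 0 -1;0 0 -12 0 0 0 -1;0 0 -12 0 0 0 -1;0 0 -12 0 0 0 -1'
python3 - <<'E'
from h import *
p,R=pose()
a=viewer.read_camera('wrist')[...,::-1]
b=viewer.read_camera('side')[...,::-1][120:270,150:350]
for n in ['wrist','side']:
    for r in models.spot_in(n,'bracket_centre'): print(n,r,at(n,r['at'],.014,(p,R)).round(3))
cv2.imwrite('pics/w5.png',np.hstack([cv2.resize(a,(400,300)),cv2.resize(b,(400,300),interpolation=cv2.INTER_CUBIC)]))
E
```

```text
time_s: 10.15
tool_pos: [0.5944, -0.0004, 0.1936]
tcp_rot: [[-0.992, -0.129, 0.0], [-0.129, 0.992, -0.0], [-0.0, -0.0, -1.0]]
wrist_force: [-0.5, 0.7, 0.8]
finger_gap: 0.987
finger_force: 0.0
time_s: 10.9
tool_pos: [0.5934, -0.0003, 0.3118]
tcp_rot: [[-0.992, -0.129, -0.004], [-0.129, 0.992, 0.001], [0.003, 0.001, -1.0]]
wrist_force: [-0.5, 0.3, 0.5]
finger_gap: 0.998
finger_force: 0.0
wrist {'at': [58.1, 251.0], 'score': 0.89} [ 0.462 -0.023  0.014]
wrist {'at': [111.0, 371.3], 'score': 0.86} [0.512 0.166 0.014]
side {'at': [330.3, 267.7], 'score': 0.94} [0.409 0.398 0.014]
side {'at': [253.7, 250.6], 'score': 0.75} [0.511 0.177 0.014]
side {'at': [211.2, 283.7], 'score': 0.49} [ 0.471 -0.031  0.014]
```

View pics/w5.png

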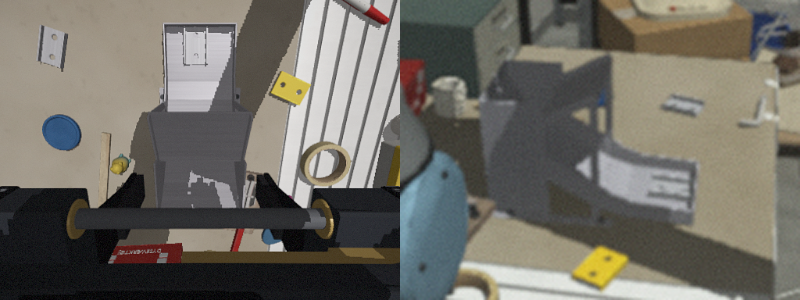

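The bracket lies in the tray, flanges up and against the front rim, at wrist-view ≈(195,45). The done bracket hasn't moved. I'll settle briefly and hand in.

```bash
python3 -m inch '0 0 -3 0 0 0 -1;0 0 -3 0 0 0 -1;0 0 -3 0 0 0 -1;0 0 -3 0 0 0 -1;0 0 -3 0 0 0 -1;0 0 -3 0 0 0 -1' && python3 -c "
from workcell import ctrl; print(ctrl.hand_in())"
```

```text
time_s: 11.85
tool_pos: [0.5943, -0.0004, 0.3431]
tcp_rot: [[-0.992, -0.129, -0.001], [-0.129, 0.992, 0.0], [0.001, 0.0, -1.0]]
wrist_force: [0.3, 0.3, 0.3]
finger_gap: 1.004
finger_force: 0.0
the job is handed in; nothing more can be done
None
```

The bracket slid down the chute and lies flanges up in the tray, the other bracket looks unmoved, and the job was handed in at about 12 s; the hand-in returned no verdict.

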